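Spread the stones in the shaker tray and hold the dead-man paddle in its run band

ROBOT

A 7-joint arm with a two-finger parallel gripper is mounted at the origin on a cart in front of the work surface, level with it; the furniture and walls round the work are solid. World frame = base frame: x ahead of the robot, y to its left, z up, the work surface at z = 0. Lengths are in m, angles in rad, forces in N, time in s.
With the tool pointing down it reaches from about 0.35 to 0.9 m from the base axis. Payload 8.1 kg.
Tool frame: the origin (TCP) lies at the very end of the fingers, on their centre line; the grasp point (between the pads) lies 19 mm behind it (arm.grasp_offset is the distance from the TCP to the grasp point, in m); z points along the fingers, y is the direction in which the jaws open and shut (so a half turn about z gives the same grasp; the last joint's range is limited). The gripper opens to 92 mm and grips with 3 to 60 N. Pads are 19 mm wide; open, the fingers measure 130 mm over their backs; the gripper's body (75 mm by 190 mm) begins 47 mm behind the grasp point.
Start: joints at [1.086, 0.434, 0.025, 1.573, -0.012, 1.134, -0.075], TCP at [0.233, -0.58, 0.227] pointing down, gripper open.
Joint ranges: [-2.62, 2.62], [-0.44, 2.09], [-1.27, 1.32], [0.08, 2.57], [-1.32, 4.46], [0.12, 2], [-2.74, 2.74]. Speed limits (rad/s): [2.22, 2.22, 3.01, 3.01, 3.14, 3.14, 3.14].

INTERFACE

Orientations are given as a rotation vector (axis times angle).
In Python, from cell import arm, eyes, workorder gives the robot as it stands.
- The arm moves only by the shell command python3 -m inch 'ROWS' [FORCE]. ROWS is JSON, a list that holds one entry, the list of rows, each a list of 5 numbers: the closure, from 0 (fully open) to 1 (shut), then the shift along the tool's x, y, z in mm, then the turn about the tool's z in degrees. A call has 1 to 12 rows; each row shifts and turns the pose as measured when the row begins, along the tool's axes as they then stand; what a row does not reach is not made up. A row lasts 1/10 s, in which the tool goes at most 50 mm and 8.59 degrees, less where a joint would pass 70% of its speed; a pose out of reach is approached as far as the arm can. A call with a gripper value outside its range is refused whole. The fingers move at their own pace and stop on an object; FORCE is the grip in N (left out, the last holds). Time passes only in rows, so rows that do not move let the fingers close. It gives the time, the measured TCP pose, the force and the opening at its end, in the units of the state.
- arm.observe(): the state, without advancing time (a new reading comes with each control period).
- eyes.get_image(name): name is "side" or "top"; returns a dict with "frame" (420x560x3 uint8, blue, green, red), "intrinsics" (3x3 intrinsics, pixels), "rvec" (rotation vector, rad) and "tvec" (3), from world to camera coordinates, as OpenCV has them. Camera axes: x right, y down, z forward; pixel columns grow to the right and rows downward; lengths in m; the calibration is good to about 2 mm. A picture is of the moment at which its call begins. There is no depth.
- workorder.sign_off(): hands the job in, once; it reports no verdict.
The state is a dict: "clock": time; "joints": joint angles; "dq": joint speeds; "joint_efforts": joint torques, N m; "position": TCP position; "ee_rot": TCP orientation; "force": force on the tool from outside, world axes, zero at the start; "ft_torque": the same for the moment, N m; "width": opening from 0.0 (shut) to 1.0 (fully open).
Only numpy, scipy, OpenCV 4.12 (cv2) and the standard library are available. Lean on these libraries where they do the work, as an engineer would, in place of code of your own. Each camera call takes 0.05 s, during which the arm holds its last target.

TASK

Spread the heap of stone blocks out over the shaker tray so that one block lies in each of the four quarters marked by the white lines, well off the lines. Then press the orange spring paddle of the dead-man control down until its pointer stands in the green band, never as far as its bottom stop, and keep it there for at least two seconds. Finish while still holding the paddle in the green band; leave the screwdriver and the pink jar where they are.

Things in the scene. Friction and masses are not known exactly. Their poses are not given: they have to be found in the camera images.
- tray_center (a point): Centre of the fixed shaker tray's black floor, 74 mm above the worktop; inside 176 mm along this point's x, 220 mm along its y; walls 6 mm thick, 18 mm above the floor. White lines (4 mm) along x and y through this point cut the floor into four quarters of 88 x 110 mm. Behind the tray, from about x = 0.65 m on, a lamp shade hangs with its rim 0.42 m above the worktop: keep lifts low.
- blue_stone_center (a point): Centre of the blue-grey rough-sawn stone block with paler bands, edges rounded: 34 mm along its x, 44 mm along its y, 24 mm high (along z; this point is 12 mm above its underside), about 90 g. At the start it is one of the three blocks that lie on the tray's floor side by side, in a row along their x, only 1 to 10 mm apart, their y sides free; which is in the middle varies.
- green_stone_center (a point): Centre of the green rough-sawn stone block with paler bands, edges rounded: 34 mm along its x, 44 mm along its y, 24 mm high (along z; this point is 12 mm above its underside), about 90 g. At the start it is one of the three blocks that lie on the tray's floor side by side, in a row along their x, only 1 to 10 mm apart, their y sides free; which is in the middle varies.
- red_stone_center (a point): Centre of the red-brown rough-sawn stone block with paler bands, edges rounded: 34 mm along its x, 44 mm along its y, 24 mm high (along z; this point is 12 mm above its underside), about 90 g. At the start it is one of the three blocks that lie on the tray's floor side by side, in a row along their x, only 1 to 10 mm apart, their y sides free; which is in the middle varies.
- pink_stone_center (a point): Centre of the pink rough-sawn stone block with paler bands, edges rounded: 34 mm along its x, 44 mm along its y, 24 mm high (along z; this point is 12 mm above its underside), about 90 g. At the start it lies flat on top of the middle one of the other three, turned by up to 75 degrees to it.
- control: Dead-man control, a fixed grey base 150 x 80 x 22 mm, origin under its centre; the paddle points to its -x. The paddle's hinge axis lies along its y at x = +50 mm, 65 mm above the worktop, between two cheeks that rise to 80 mm. Beside the paddle, 46 mm to its +y side, stands a white post 106 mm high with a green band (62 to 76 mm above the worktop) and a red zone below it, against which the paddle's black pointer is read.
- paddle_top (a point): Middle of the upper face of the orange paddle plate (44 x 46 x 8 mm), 100 mm from the hinge; it moves with the paddle. At rest the plate rises 0.30 rad towards its free end and this point is about 98 mm above the worktop; at a joint value of 0.26 the plate is nearly level and the point is 73 mm above it. Press it from above.
- paddle (a joint): Angle of the paddle in rad: 0 at rest (up), grows as it is pressed down, bottom stop at 0.55. The green band is 0.19 to 0.33, its middle 0.26. A spring returns it: pressing at the plate takes about 4 N to start, 6 N in the band and 8 N at the stop.
- screwdriver: Orange screwdriver lying at the left, 23 x 170 x 22 mm, origin under its middle; a bystander.
- jar: Pink jar with a black lid, 52 mm across, 69 mm high, behind the tray, origin under its centre; a bystander.
Not all that is in view belongs to the job. Of the things that look like the part that bears red_stone_center, the smaller one is meant. What is shaped like the part that bears pink_stone_center but purple is not meant.

How it is judged:
On the way, in this order (a step that is already met when the one before it is completed fails the run):
1. one stone lies in each quarter of the tray while the paddle is still up (((x of blue_stone_center in the frame of tray_center between 0.01 and 0.088 m and y of blue_stone_center in the frame of tray_center between 0.01 and 0.11 m and z of blue_stone_center in the frame of tray_center between 0.002 and 0.022 m) or (x of green_stone_center in the frame of tray_center between 0.01 and 0.088 m and y of green_stone_center in the frame of tray_center between 0.01 and 0.11 m and z of green_stone_center in the frame of tray_center between 0.002 and 0.022 m) or (x of red_stone_center in the frame of tray_center between 0.01 and 0.088 m and y of red_stone_center in the frame of tray_center between 0.01 and 0.11 m and z of red_stone_center in the frame of tray_center between 0.002 and 0.022 m) or (x of pink_stone_center in the frame of tray_center between 0.01 and 0.088 m and y of pink_stone_center in the frame of tray_center between 0.01 and 0.11 m and z of pink_stone_center in the frame of tray_center between 0.002 and 0.022 m)) and ((x of blue_stone_center in the frame of tray_center between 0.01 and 0.088 m and y of blue_stone_center in the frame of tray_center between -0.11 and -0.01 m and z of blue_stone_center in the frame of tray_center between 0.002 and 0.022 m) or (x of green_stone_center in the frame of tray_center between 0.01 and 0.088 m and y of green_stone_center in the frame of tray_center between -0.11 and -0.01 m and z of green_stone_center in the frame of tray_center between 0.002 and 0.022 m) or (x of red_stone_center in the frame of tray_center between 0.01 and 0.088 m and y of red_stone_center in the frame of tray_center between -0.11 and -0.01 m and z of red_stone_center in the frame of tray_center between 0.002 and 0.022 m) or (x of pink_stone_center in the frame of tray_center between 0.01 and 0.088 m and y of pink_stone_center in the frame of tray_center between -0.11 and -0.01 m and z of pink_stone_center in the frame of tray_center between 0.002 and 0.022 m)) and ((x of blue_stone_center in the frame of tray_center between -0.088 and -0.01 m and y of blue_stone_center in the frame of tray_center between 0.01 and 0.11 m and z of blue_stone_center in the frame of tray_center between 0.002 and 0.022 m) or (x of green_stone_center in the frame of tray_center between -0.088 and -0.01 m and y of green_stone_center in the frame of tray_center between 0.01 and 0.11 m and z of green_stone_center in the frame of tray_center between 0.002 and 0.022 m) or (x of red_stone_center in the frame of tray_center between -0.088 and -0.01 m and y of red_stone_center in the frame of tray_center between 0.01 and 0.11 m and z of red_stone_center in the frame of tray_center between 0.002 and 0.022 m) or (x of pink_stone_center in the frame of tray_center between -0.088 and -0.01 m and y of pink_stone_center in the frame of tray_center between 0.01 and 0.11 m and z of pink_stone_center in the frame of tray_center between 0.002 and 0.022 m)) and ((x of blue_stone_center in the frame of tray_center between -0.088 and -0.01 m and y of blue_stone_center in the frame of tray_center between -0.11 and -0.01 m and z of blue_stone_center in the frame of tray_center between 0.002 and 0.022 m) or (x of green_stone_center in the frame of tray_center between -0.088 and -0.01 m and y of green_stone_center in the frame of tray_center between -0.11 and -0.01 m and z of green_stone_center in the frame of tray_center between 0.002 and 0.022 m) or (x of red_stone_center in the frame of tray_center between -0.088 and -0.01 m and y of red_stone_center in the frame of tray_center between -0.11 and -0.01 m and z of red_stone_center in the frame of tray_center between 0.002 and 0.022 m) or (x of pink_stone_center in the frame of tray_center between -0.088 and -0.01 m and y of pink_stone_center in the frame of tray_center between -0.11 and -0.01 m and z of pink_stone_center in the frame of tray_center between 0.002 and 0.022 m)) and value of joint paddle below 0.05 rad), for 0.2 s.
2. the robot keeps the paddle in the green band for two seconds (value of joint paddle between 0.19 and 0.33 rad and contact force between any of the fingers, the arm and control above 1 N), for 2 s.
At the end, for the whole second after the job is handed in: One stone in each quarter of the tray, its centre at least 10 mm off both white lines, lying on the floor (centre less than 22 mm above it), and the robot pressing the paddle (more than 1 N) with its joint between 0.19 and 0.33 rad (all of step 2 and ((x of blue_stone_center in the frame of tray_center between 0.01 and 0.088 m and y of blue_stone_center in the frame of tray_center between 0.01 and 0.11 m and z of blue_stone_center in the frame of tray_center between 0.002 and 0.022 m) or (x of green_stone_center in the frame of tray_center between 0.01 and 0.088 m and y of green_stone_center in the frame of tray_center between 0.01 and 0.11 m and z of green_stone_center in the frame of tray_center between 0.002 and 0.022 m) or (x of red_stone_center in the frame of tray_center between 0.01 and 0.088 m and y of red_stone_center in the frame of tray_center between 0.01 and 0.11 m and z of red_stone_center in the frame of tray_center between 0.002 and 0.022 m) or (x of pink_stone_center in the frame of tray_center between 0.01 and 0.088 m and y of pink_stone_center in the frame of tray_center between 0.01 and 0.11 m and z of pink_stone_center in the frame of tray_center between 0.002 and 0.022 m)) and ((x of blue_stone_center in the frame of tray_center between 0.01 and 0.088 m and y of blue_stone_center in the frame of tray_center between -0.11 and -0.01 m and z of blue_stone_center in the frame of tray_center between 0.002 and 0.022 m) or (x of green_stone_center in the frame of tray_center between 0.01 and 0.088 m and y of green_stone_center in the frame of tray_center between -0.11 and -0.01 m and z of green_stone_center in the frame of tray_center between 0.002 and 0.022 m) or (x of red_stone_center in the frame of tray_center between 0.01 and 0.088 m and y of red_stone_center in the frame of tray_center between -0.11 and -0.01 m and z of red_stone_center in the frame of tray_center between 0.002 and 0.022 m) or (x of pink_stone_center in the frame of tray_center between 0.01 and 0.088 m and y of pink_stone_center in the frame of tray_center between -0.11 and -0.01 m and z of pink_stone_center in the frame of tray_center between 0.002 and 0.022 m)) and ((x of blue_stone_center in the frame of tray_center between -0.088 and -0.01 m and y of blue_stone_center in the frame of tray_center between 0.01 and 0.11 m and z of blue_stone_center in the frame of tray_center between 0.002 and 0.022 m) or (x of green_stone_center in the frame of tray_center between -0.088 and -0.01 m and y of green_stone_center in the frame of tray_center between 0.01 and 0.11 m and z of green_stone_center in the frame of tray_center between 0.002 and 0.022 m) or (x of red_stone_center in the frame of tray_center between -0.088 and -0.01 m and y of red_stone_center in the frame of tray_center between 0.01 and 0.11 m and z of red_stone_center in the frame of tray_center between 0.002 and 0.022 m) or (x of pink_stone_center in the frame of tray_center between -0.088 and -0.01 m and y of pink_stone_center in the frame of tray_center between 0.01 and 0.11 m and z of pink_stone_center in the frame of tray_center between 0.002 and 0.022 m)) and ((x of blue_stone_center in the frame of tray_center between -0.088 and -0.01 m and y of blue_stone_center in the frame of tray_center between -0.11 and -0.01 m and z of blue_stone_center in the frame of tray_center between 0.002 and 0.022 m) or (x of green_stone_center in the frame of tray_center between -0.088 and -0.01 m and y of green_stone_center in the frame of tray_center between -0.11 and -0.01 m and z of green_stone_center in the frame of tray_center between 0.002 and 0.022 m) or (x of red_stone_center in the frame of tray_center between -0.088 and -0.01 m and y of red_stone_center in the frame of tray_center between -0.11 and -0.01 m and z of red_stone_center in the frame of tray_center between 0.002 and 0.022 m) or (x of pink_stone_center in the frame of tray_center between -0.088 and -0.01 m and y of pink_stone_center in the frame of tray_center between -0.11 and -0.01 m and z of pink_stone_center in the frame of tray_center between 0.002 and 0.022 m))); the arm keeps its last pose, push and grip.
It fails at once if the paddle is pressed to its bottom stop (joint above 0.52 rad) (value of joint paddle above 0.52 rad).
It fails at once if the screwdriver is moved more than 20 mm (distance of screwdriver from where it was at the start of the episode above 0.02 m).
It fails at once if the pink jar is moved more than 20 mm (distance of jar from where it was at the start of the episode above 0.02 m).
It also fails if it takes over 72 s, if anything falls off the work surface, if the arm or the gripper's body presses on something with over 40 N, if the wrist force passes 120 N, or if a joint passes its speed limit or range.

## Working session

There is one attempt and no reset: what is moved stays moved. The work goes in short steps, Python scripts to look and compute and a shell command to move; the robot and the scene stay as the last step left them, time stands still between calls to the robot, and variables do not carry over. Pictures are saved under pics/ and viewed, and the job is handed in when it is done.

```bash
ls; mkdir -p pics; python3 - <<'E'
from cell import arm, eyes, workorder
import cv2, numpy as np
s=arm.observe(); print(s['clock'],s['position'],s['ee_rot'],s['width'],arm.grasp_offset)
for n in ['side','top']:
    d=eyes.get_image(n); cv2.imwrite(f'pics/{n}0.png',d['frame']); print(n,d['intrinsics'],d['rvec'],d['tvec'])
E
```

```text
pics
0.0 [ 0.23261836 -0.5795463   0.22594784] [-3.08306761e+00 -5.95738905e-01  7.05763926e-04] 1.00232469883744 0.0188
side [[415.44824601   0.         284.25462797]
 [  0.         415.44824601 208.42889231]
 [  0.           0.           1.        ]] [ 0.35642458 -2.49537348  1.55297555] [0.55465323 0.1391649  1.11927565]
top [[449.74748114   0.         276.81249   ]
 [  0.         449.74748114 212.55214676]
 [  0.           0.           1.        ]] [ 2.1279539  -2.17404981  0.18912517] [0.02255179 0.56724511 1.29688434]
```

View pics/side0.png

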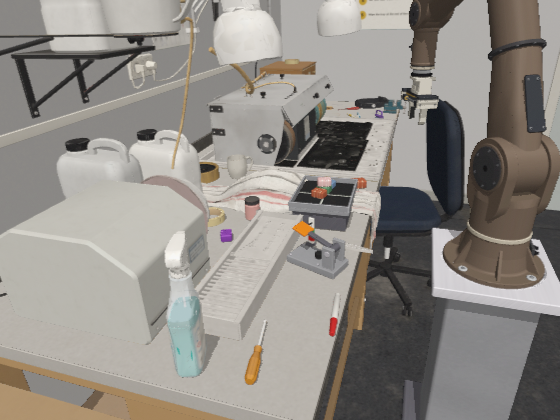

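View pics/top0.png

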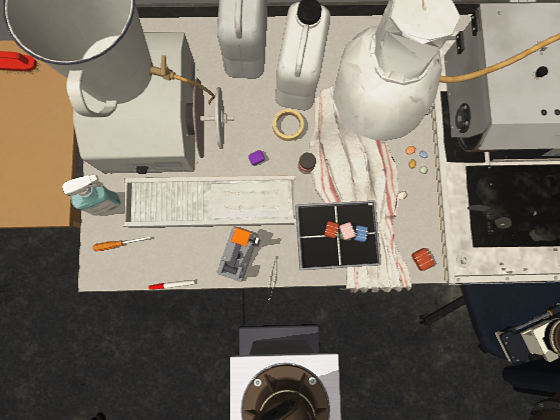

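```bash
cat > h.py <<'E'
from cell import arm, eyes, workorder
import cv2, numpy as np
def cam(n):
    d=eyes.get_image(n); R=cv2.Rodrigues(np.array(d['rvec'],float))[0]; return d['frame'],np.array(d['intrinsics']),R,np.array(d['tvec'],float).ravel()
def ray(c,uv,z):
    _,K,R,t=c; o=-R.T@t; v=R.T@np.linalg.inv(K)@np.array([uv[0],uv[1],1.]); return o+v*(z-o[2])/v[2]
def proj(c,p):
    _,K,R,t=c; q=K@(R@np.asarray(p,float)+t); return q[:2]/q[2]
def crop(c,box,s,name):
    x0,y0,x1,y1=box; cv2.imwrite(name,cv2.resize(c[0][y0:y1,x0:x1],None,fx=s,fy=s,interpolation=cv2.INTER_CUBIC))
E
python3 - <<'E'
from h import *
c=cam('top'); crop(c,(290,190,450,290),5,'pics/t1.png'); crop(c,(200,210,300,300),6,'pics/t2.png')
s=cam('side'); crop(s,(270,160,390,280),5,'pics/s1.png')
for uv in [(298,205),(377,203),(381,268),(301,270)]: print(ray(c,uv,.092))
print(ray(c,(241,237),.098), -c[2].T@c[3])
E
```

```text
[ 0.58090167 -0.05004039  0.092     ]
[ 0.58230003 -0.27906521  0.092     ]
[ 0.39544751 -0.27972978  0.092     ]
[ 0.39491567 -0.05289047  0.092     ]
[0.49119135 0.11460711 0.098     ] [0.36238505 0.04134527 1.36790067]
```

View pics/t1.png

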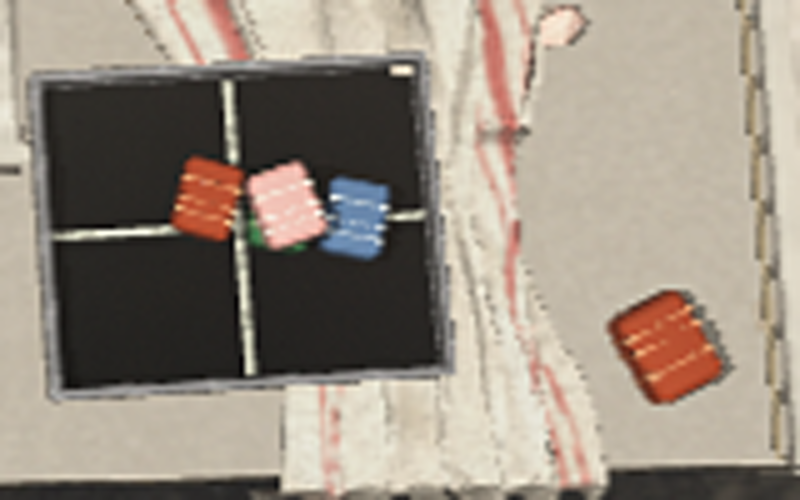

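View pics/t2.png

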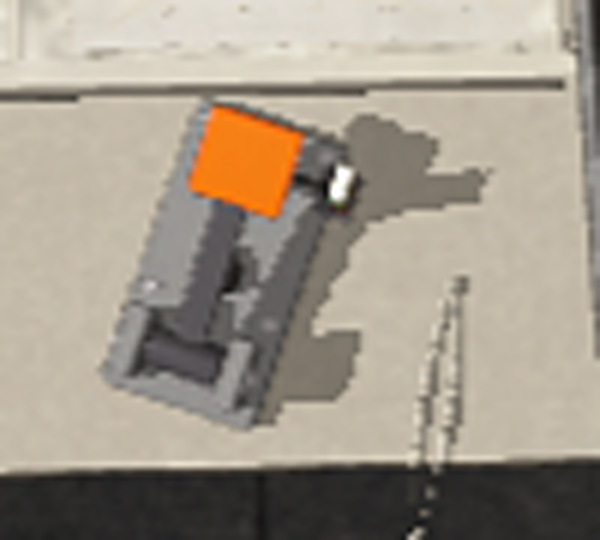

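View pics/s1.png

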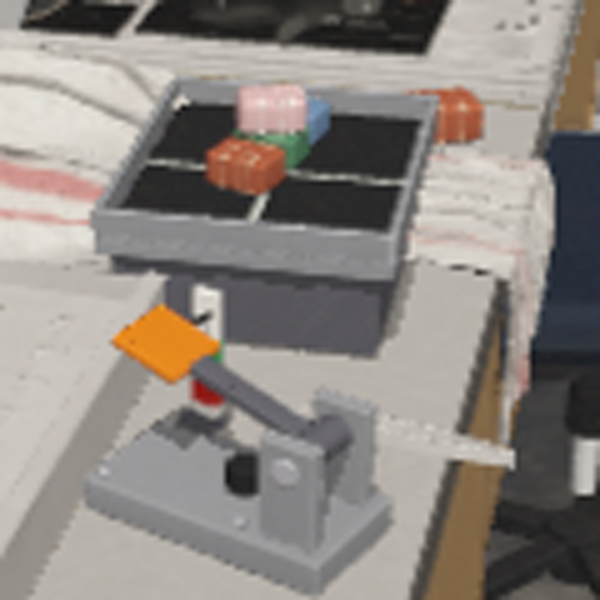

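```bash
cat >> h.py <<'E'
def masks(f):
    h=cv2.cvtColor(f,cv2.COLOR_BGR2HSV); H,S,V=[h[...,i].astype(int) for i in range(3)]
    return dict(red=((H<12)|(H>172))&(S>140)&(V>80), pink=((H<12)|(H>165))&(S>35)&(S<=125)&(V>150),
      blue=(H>98)&(H<125)&(S>70)&(V>80), green=(H>50)&(H<90)&(S>80)&(V>40))
TX=[0.489,-0.165]
def stones(c,zs={},box=(302,206,378,266),draw=None):
    out={}
    M=masks(c[0]); roi=np.zeros(c[0].shape[:2],bool); roi[box[1]:box[3],box[0]:box[2]]=1
    for k,m in M.items():
        m=(m&roi).astype(np.uint8); m=cv2.morphologyEx(m,cv2.MORPH_CLOSE,np.ones((5,5)))
        n,l,st,_=cv2.connectedComponentsWithStats(m)
        if n<2: out[k]=None; continue
        i=1+np.argmax(st[1:,4]); ys,xs=np.where(l==i)
        P=np.array([ray(c,(x,y),zs.get(k,.086))[:2] for x,y in zip(xs,ys)],np.float32)
        r=cv2.minAreaRect(P*1000); (cx,cy),(w,h),a=r
        if w<h: a+=90   # long axis angle, world
        out[k]=dict(px=(xs.mean().round(1),ys.mean().round(1)),n=len(xs),cen=P.mean(0).round(4),rc=np.round([cx,cy],1),wh=np.round(sorted([w,h]),1),long=round((a+90)%180-90,1))
    return out
E
python3 - <<'E'
from h import *
c=cam('top')
for k,v in stones(c,{'pink':.110}).items(): print(k,v)
g=cv2.cvtColor(c[0],cv2.COLOR_BGR2GRAY)
ys,xs=np.where(g[200:274,294:386]>120)
print(c[0][240,310],c[0][250,339],g[215:222,330:345],g[232:242,302:308])
def L(p,q): return ray(c,(290+p[0]/5-.4,190+p[1]/5-.4),.074),ray(c,(290+q[0]/5-.4,190+q[1]/5-.4),.074)
a,b=L((229,82),(250,373)); p,q=L((53,237),(425,214)); print(a,b,p,q)
print('x-dir',np.degrees(np.arctan2(*(a-b)[1::-1])),'y-dir',np.degrees(np.arctan2(*(p-q)[1::-1])))
A=np.array([(b-a)[:2],-(q-p)[:2]]).T; s=np.linalg.solve(A,(p-a)[:2]); print(a+s[0]*(b-a))
E
```

```text
red {'px': (np.float64(331.0), np.float64(229.2)), 'n': 183, 'cen': array([ 0.5096, -0.1433], dtype=float32), 'rc': array([ 509.6, -143.2]), 'wh': array([34.2, 44.5]), 'long': -17.6}
pink {'px': (np.float64(346.7), np.float64(230.6)), 'n': 176, 'cen': array([ 0.5018, -0.1842], dtype=float32), 'rc': array([ 502.1, -183.9]), 'wh': array([33.9, 42.8]), 'long': 19.2}
blue {'px': (np.float64(360.8), np.float64(233.1)), 'n': 173, 'cen': array([ 0.4964, -0.2286], dtype=float32), 'rc': array([ 496.2, -228.2]), 'wh': array([33.1, 43.9]), 'long': -12.5}
green {'px': (np.float64(340.4), np.float64(236.4)), 'n': 8, 'cen': array([ 0.4882, -0.1694], dtype=float32), 'rc': array([ 489.3, -169.8]), 'wh': array([ 2.9, 11.5]), 'long': -2.6}
[35 37 40] [164 183 184] [[ 42  42  43  40  30 173 163  77  37  41  41  42  42  41  42]
 [ 41  41  41  39  30 170 161  77  35  41  42  41  41  41  41]
 [ 41  41  41  39  32 170 200 110  35  40  41  41  41  41  41]
 [ 41  42  40  40  33 116 185 110  34  40  41  41  41  41  41]
 [ 41  41  41  39  34 111 182 109  33  39  41  40  41  41  41]
 [ 39  40  40  40  32 111 228 145  32  40  41  41  40  40  40]
 [ 56  40  32  35  32 113 234 149  32  39  40  40  40  40  39]] [[ 34  40  42  40  41  40]
 [ 34  39  42  40  41  40]
 [ 34  38  40  38  38  38]
 [ 28  32  31  30  28  28]
 [ 87 127 140 188 205 205]
 [176 200 209 212 172 149]
 [ 39  47  48  49  43  39]
 [ 29  35  36  36  37  36]
 [ 32  37  39  39  39  38]
 [ 32  38  39  38  38  38]]
[ 0.5788756  -0.16078965  0.074     ] [ 0.40939286 -0.16558557  0.074     ] [ 0.49004163 -0.05486077  0.074     ] [ 0.49890688 -0.27161178  0.074     ]
x-dir 1.620889886361413 y-dir 92.34212810233453
[ 0.49447187 -0.16317805  0.074     ]
```

```bash
cat >> h.py <<'E'
TC=np.array([.4945,-.1632]); TY=np.radians(2)
def tray(p):
    d=np.asarray(p[:2])-TC; return np.array([[np.cos(TY),np.sin(TY)],[-np.sin(TY),np.cos(TY)]])@d*1000
def untray(a,b):
    return TC+np.array([[np.cos(TY),-np.sin(TY)],[np.sin(TY),np.cos(TY)]])@np.array([a,b])/1000
def to(x,y,z,long=None):
    s=arm.observe(); R=cv2.Rodrigues(np.array(s['ee_rot'],float))[0]
    yaw=np.degrees(np.arctan2(R[1,1],R[0,1])); turn=0
    p=np.array(s['position'])
    print('t',round(s['clock'],2),'pos',p.round(4),'jawyaw',round(yaw,1),'tilt',R[:,2].round(3),'w',round(s['width'],3),'F',np.round(s['force'],1),'j7',round(s['joints'][6],2))
    print('shift now mm',(R.T@(np.array([x,y,z])-p)*1000).round(1))
    if long is not None:
        print('turn',round(-((long-yaw+90)%180-90),1))
E
python3 -c "
from h import *
to(.502,-.184,.18,19.2)"
```

```text
t 0.25 pos [ 0.2328 -0.5798  0.2264] jawyaw -68.1 tilt [-0.     0.001 -1.   ] w 1.0 F [ 0.1 -0.2  0.8] j7 -0.08
shift now mm [ 397.3 -266.9   46.6]
turn -87.3
```

```bash
python3 -m inch '[[[0,20,-13,0,0],[0,34,-23,0,0],[0,34,-23,0,0],[0,34,-23,0,0],[0,34,-23,0,0],[0,34,-23,0,0],[0,34,-23,0,0],[0,34,-23,0,0],[0,34,-23,0,0],[0,34,-23,0,0],[0,34,-23,0,0],[0,20,-13,0,0]]]' 25
python3 -c "
from h import *
to(.502,-.184,.18,19.2)"
```

```text
clock: 1.45
position: [0.4964, -0.1912, 0.2246]
ee_rot: [3.086, 0.58, -0.003]
force: [0.3, 0.1, -0.3]
width: 0.998
t 1.45 pos [ 0.4964 -0.1912  0.2246] jawyaw -68.7 tilt [-0.002 -0.002 -1.   ] w 0.998 F [ 0.3  0.1 -0.3] j7 -0.99
shift now mm [ 7.9 -4.7 44.6]
turn -87.9
```

```bash
python3 -m inch '[[[0,0,0,0,-8.5],[0,0,0,0,-8.5],[0,0,0,0,-8.5],[0,0,0,0,-8.5],[0,0,0,0,-8.5],[0,0,0,0,-8.5],[0,0,0,0,-8.5],[0,0,0,0,-8.5],[0,0,0,0,-8.5],[0,0,0,0,-8.5]]]'
python3 -c "
from h import *
to(.502,-.184,.13,19.2)"
```

```text
clock: 2.45
position: [0.4991, -0.1843, 0.2241]
ee_rot: [-1.86, -2.53, 0.001]
force: [-0.0, 0.1, -0.4]
width: 1.005
t 2.45 pos [ 0.4991 -0.1843  0.2241] jawyaw 17.4 tilt [-0.002  0.    -1.   ] w 1.005 F [-0.   0.1 -0.4] j7 0.39
shift now mm [-0.7  3.  94.1]
turn -1.8
```

```bash
python3 -m inch '[[[0,0,3,30,-1.8],[0,0,0,35,0],[0,0,0,29,0],[0,0,0,0,0]]]'
python3 - <<'E'
from h import *
to(.502,-.184,.102,19.2)
c=cam('side'); crop(c,(280,150,400,240),6,'pics/s2.png')
E
```

```text
clock: 2.85
position: [0.503, -0.1844, 0.1287]
ee_rot: [1.811, 2.564, 0.001]
force: [-0.4, 0.5, 1.1]
width: 1.0
t 2.85 pos [ 0.503  -0.1844  0.1287] jawyaw 19.5 tilt [ 0.002 -0.001 -1.   ] w 1.0 F [-0.4  0.5  1.1] j7 0.36
shift now mm [ 0.8 -0.8 26.7]
turn 0.3
```

View pics/s2.png

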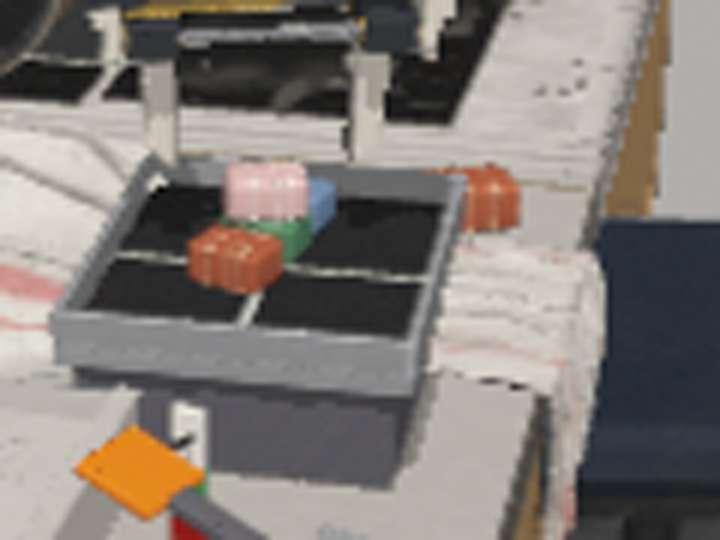

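The side crop shows the two fingers straddling the pink block, which sits at crop (265,190). The fingers are at columns 160 and 365. The red block meant is the smaller one, in the tray at top (331,229). The larger red one at top (424,260), outside the tray, is a decoy, as is the purple block at (257,157).

```bash
python3 -m inch '[[[0,0,0,16,0],[0,0,0,11,0],[1,0,0,0,0],[1,0,0,0,0],[1,0,0,0,0],[1,0,0,0,0],[1,0,0,0,0],[1,0,0,0,0]]]' 25
python3 -c "
from h import *
p=untray(-36,55);print(p);to(p[0],p[1],.14,2)"
```

```text
clock: 3.7
position: [0.509, -0.1858, 0.1109]
ee_rot: [1.805, 2.553, 0.006]
force: [-0.0, 0.4, -0.1]
width: 0.524
[ 0.45660246 -0.10948989]
t 3.7 pos [ 0.509  -0.1858  0.1109] jawyaw 19.5 tilt [ 0.014 -0.005 -1.   ] w 0.524 F [-0.   0.4 -0.1] j7 0.34
shift now mm [ 89.1 -23.6 -30.2]
turn 17.5
```

```bash
python3 -m inch '[[[1,0,0,0,0],[1,0,0,0,0]]]'
python3 - <<'E'
from h import *
c=cam('side'); crop(c,(280,150,400,240),6,'pics/s3.png')
c=cam('top'); crop(c,(290,190,400,280),6,'pics/t3.png')
E
```

```text
clock: 3.9
position: [0.5089, -0.1858, 0.111]
ee_rot: [1.805, 2.553, 0.006]
force: [0.0, 0.7, -0.8]
width: 0.474
```

View pics/s3.png

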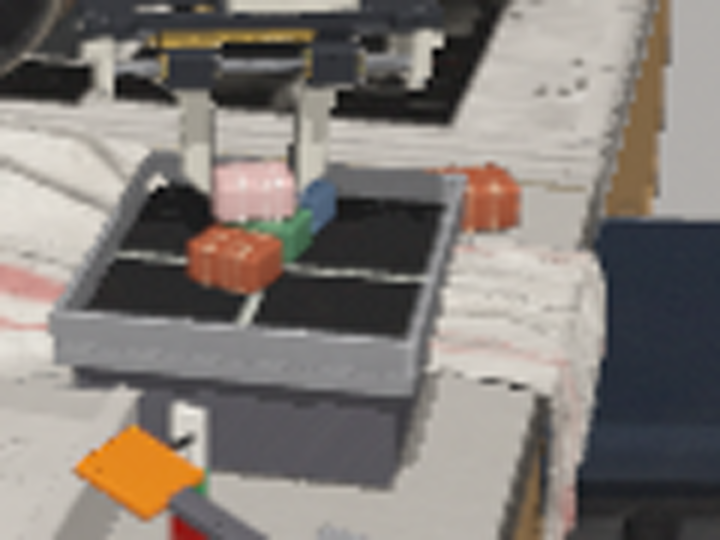

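View pics/t3.png

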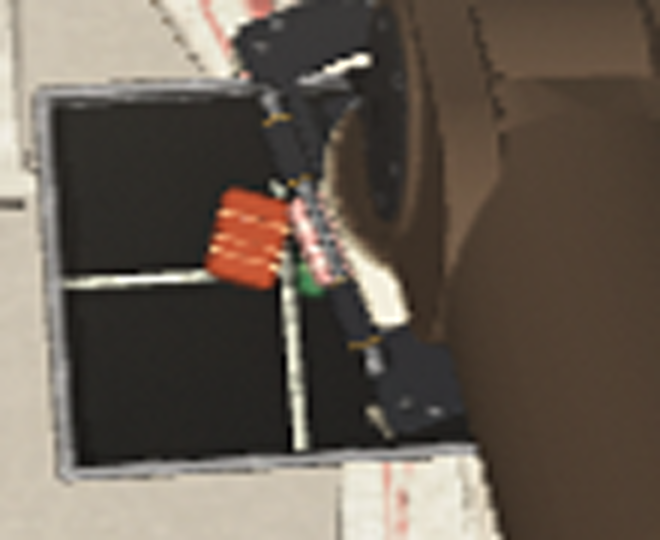

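```bash
python3 -m inch '[[[1,0,0,-6,0],[1,0,0,-12,0],[1,0,0,-12,0],[1,0,0,0,0]]]'
python3 - <<'E'
from h import *
c=cam('side'); crop(c,(280,130,400,220),6,'pics/s4.png')
p=untray(-36,55);print(p);to(p[0],p[1],.135,2)
E
```

```text
clock: 4.4
position: [0.5087, -0.1854, 0.1438]
ee_rot: [1.805, 2.554, 0.006]
force: [0.6, 0.3, -1.6]
width: 0.474
[ 0.45660246 -0.10948989]
t 4.45 pos [ 0.5083 -0.1854  0.1431] jawyaw 19.5 tilt [ 0.014 -0.005 -1.   ] w 0.475 F [ 0.1 -0.9 -0.9] j7 0.37
shift now mm [ 88.9 -23.5   7. ]
turn 17.5
```

View pics/s4.png

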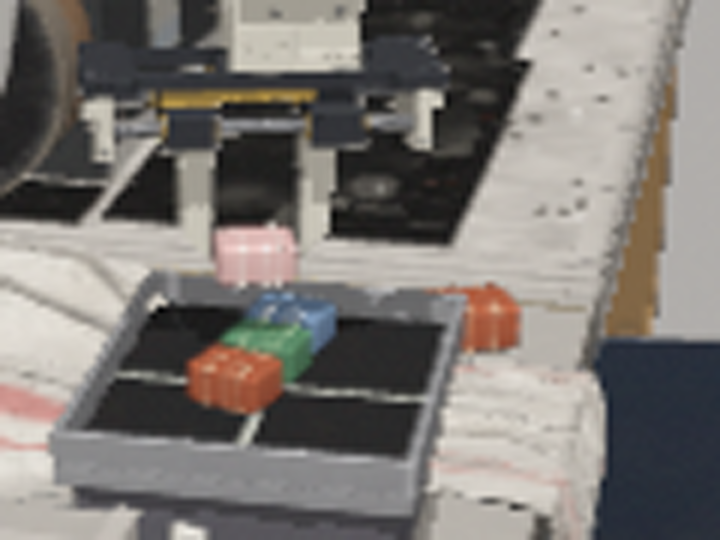

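The pink block hangs between the fingers at crop (255,255), and the green block is free in the row below. I'll carry it to the near-left quarter.

```bash
python3 -m inch '[[[1,20,-5,0,0],[1,30,-8,0,0],[1,30,-8,0,0],[1,9,-3,0,0],[1,0,0,0,8.5],[1,0,0,0,8.5],[1,0,0,0,0]]]'
python3 - <<'E'
from h import *
p=untray(-36,55);print(p);to(p[0],p[1],.090,2)
E
```

```text
clock: 5.15
position: [0.4543, -0.1084, 0.142]
ee_rot: [2.174, 2.247, 0.009]
force: [0.4, 0.3, -0.6]
width: 0.477
[ 0.45660246 -0.10948989]
t 5.15 pos [ 0.4543 -0.1084  0.142 ] jawyaw 1.9 tilt [ 0.015 -0.006 -1.   ] w 0.477 F [ 0.4  0.3 -0.6] j7 -0.03
shift now mm [-0.8  1.5 52. ]
turn -0.1
```

```bash
python3 -m inch '[[[1,0,2,20,0],[1,0,0,20,0],[1,0,0,12,0],[1,0,0,2,0]]]'
```

```text
clock: 5.55
position: [0.4594, -0.1103, 0.0872]
ee_rot: [2.153, 2.262, 0.011]
force: [-0.7, 1.0, 0.2]
width: 0.474
```

```bash
python3 -m inch '[[[1,0,0,2,0],[1,0,0,1,0]]]'; python3 - <<'E'
from h import *
c=cam('side'); crop(c,(270,150,390,240),6,'pics/s5.png')
E
```

```text
clock: 5.75
position: [0.4595, -0.1103, 0.0864]
ee_rot: [2.146, 2.268, 0.01]
force: [-4.6, 2.0, 9.6]
width: 0.477
```

View pics/s5.png

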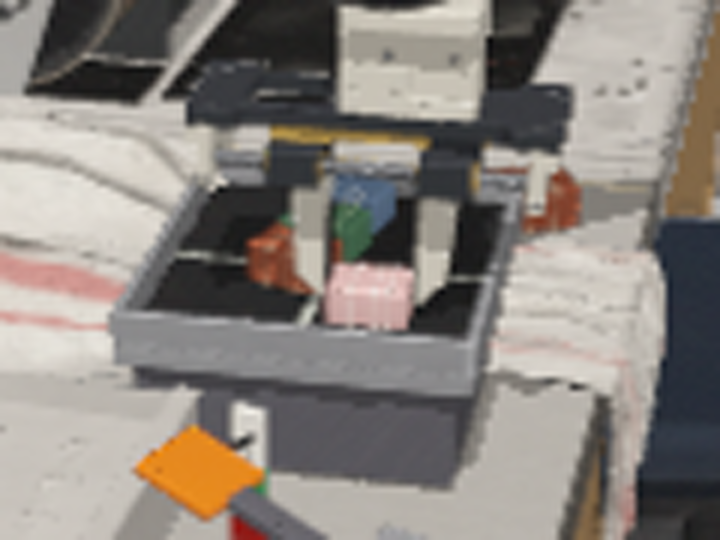

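The pink block is on the floor of the near-left quarter at crop (370,300), and the contact force is about 10 N. Releasing it now.

```bash
python3 -m inch '[[[0.4,0,0,0,0],[0.4,0,0,0,0],[0.4,0,0,0,0],[0.4,0,0,0,0],[0.4,0,0,-10,0],[0.4,0,0,-30,0],[0.4,0,0,-30,0],[0.3,-40,0,0,0],[0.3,-45,0,0,0],[0.3,-45,0,0,0],[0.3,-45,0,0,0],[0.3,-45,0,0,0]]]'; python3 - <<'E'
from h import *
c=cam('top'); crop(c,(290,190,400,280),6,'pics/t6.png')
for k,v in stones(c).items(): print(k,v, v and tray(v['cen']))
to(.4964,-.2286,.15,-12.5)
E
```

```text
clock: 7.0
position: [0.4775, -0.3298, 0.1705]
ee_rot: [2.116, 2.287, 0.019]
force: [0.6, 0.1, 1.2]
width: 0.701
red {'px': (np.float64(331.2), np.float64(228.9)), 'n': 183, 'cen': array([ 0.5103, -0.144 ], dtype=float32), 'rc': array([ 510.1, -144.2]), 'wh': array([34.7, 44.6]), 'long': -18.1} [16.46042627 18.6368987 ]
pink {'px': (np.float64(318.4), np.float64(246.5)), 'n': 176, 'cen': array([ 0.4605, -0.1052], dtype=float32), 'rc': array([ 460.7, -104.8]), 'wh': array([34.9, 42.3]), 'long': 7.3} [-31.95511541  59.15125068]
blue {'px': (np.float64(360.5), np.float64(233.1)), 'n': 181, 'cen': array([ 0.4963, -0.2279], dtype=float32), 'rc': array([ 496.3, -227.8]), 'wh': array([34. , 43.9]), 'long': -12.6} [ -0.45908203 -64.72340444]
green {'px': (np.float64(345.6), np.float64(231.7)), 'n': 173, 'cen': array([ 0.5014, -0.1852], dtype=float32), 'rc': array([ 501. , -185.1]), 'wh': array([33.3, 43.5]), 'long': -10.9} [  6.12800148 -22.22741027]
t 7.05 pos [ 0.4763 -0.3395  0.1704] jawyaw 4.0 tilt [ 0.028 -0.014 -1.   ] w 0.703 F [ 0.6 -8.7  0.6] j7 0.44
shift now mm [109.6  27.2  19.4]
turn 16.5
```

View pics/t6.png

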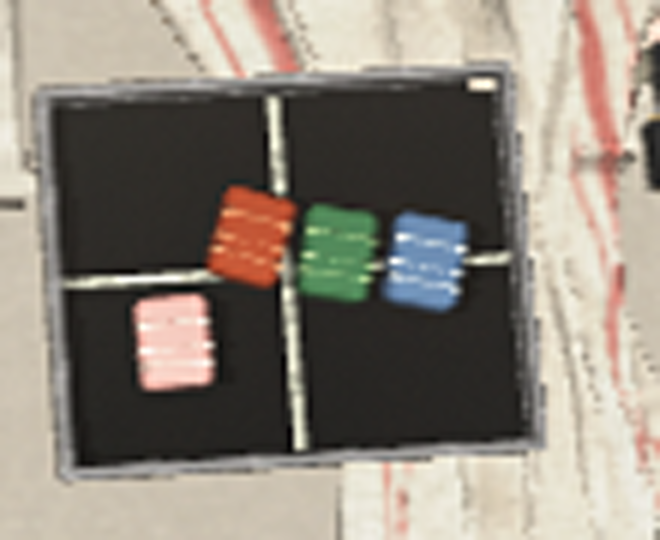

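```bash
python3 -m inch '[[[0.2,0,0,0,8.2],[0.2,0,0,0,8.2],[0.2,0,0,0,0]]]'; python3 -c "
from h import *
to(.4963,-.2279,.12,-12.5)"
```

```text
clock: 7.35
position: [0.4751, -0.3443, 0.1717]
ee_rot: [2.441, 1.931, 0.02]
force: [0.2, 1.0, 0.4]
width: 0.8
t 7.35 pos [ 0.4751 -0.3443  0.1717] jawyaw -13.3 tilt [ 0.028 -0.015 -0.999] w 0.8 F [0.2 1.  0.4] j7 0.18
shift now mm [118.6  -7.8  50.5]
turn -0.8
```

```bash
python3 -m inch '[[[0.2,25,-2,0,-0.8],[0.2,35,-2,10,0],[0.2,35,-2,20,0],[0.2,23,-2,20,0],[0.2,0,0,0,0]]]'; python3 -c "
from h import *
to(.4963,-.2279,.077,-12.5)"
```

```text
clock: 7.85
position: [0.4953, -0.2242, 0.1221]
ee_rot: [2.402, 1.973, 0.022]
force: [0.0, 0.1, -0.7]
width: 0.8
t 7.85 pos [ 0.4953 -0.2242  0.1221] jawyaw -11.2 tilt [ 0.032 -0.017 -0.999] w 0.8 F [ 0.   0.1 -0.7] j7 -0.04
shift now mm [-3.   0.1 45.1]
turn 1.3
```

```bash
python3 -m inch '[[[0.2,-3,0,15,1.3],[0.2,0,0,15,0],[0.2,0,0,10,0],[0.2,0,0,3,0],[0.2,0,0,0,0]]]'; python3 -c "
from h import *
to(.4963,-.2279,.077,-12.5)"
```

```text
clock: 8.35
position: [0.4977, -0.2283, 0.081]
ee_rot: [2.406, 1.963, 0.024]
force: [0.2, 1.0, 1.1]
width: 0.797
t 8.35 pos [ 0.4977 -0.2283  0.081 ] jawyaw -11.6 tilt [ 0.035 -0.018 -0.999] w 0.797 F [0.2 1.  1.1] j7 -0.07
shift now mm [ 0.2 -1.6  4. ]
turn 0.9
```

```bash
python3 -m inch '[[[0.2,0,-2,1,0],[1,0,0,0,0],[1,0,0,0,0],[1,0,0,0,0],[1,0,0,0,0],[1,0,0,0,0],[1,0,0,0,0],[1,0,0,-5,0]]]'; python3 -c "
from h import *
p=untray(-36,-60);print(p);to(p[0],p[1],.1,2)"
```

```text
clock: 9.15
position: [0.4959, -0.2286, 0.0867]
ee_rot: [2.404, 1.963, 0.025]
force: [-1.0, -0.8, -0.9]
width: 0.479
[ 0.4606159  -0.22441983]
t 9.15 pos [ 0.4959 -0.2286  0.0867] jawyaw -11.5 tilt [ 0.037 -0.019 -0.999] w 0.479 F [-1.  -0.8 -0.9] j7 -0.07
shift now mm [ -3.1 -34.8 -14.7]
turn -13.5
```

```bash
python3 -m inch '[[[1,0,0,-5,0],[1,-1,-12,0,0],[1,-1,-14,0,0],[1,0,-8,0,0],[1,0,0,0,0],[1,0,0,4,0],[1,0,0,3,0]]]'; python3 -c "
from h import *
p=untray(-36,-60);print(p);to(p[0],p[1],.081,2)"
```

```text
clock: 9.85
position: [0.4599, -0.2237, 0.0848]
ee_rot: [2.402, 1.961, 0.026]
force: [-0.5, -0.6, -0.8]
width: 0.482
[ 0.4606159  -0.22441983]
t 9.85 pos [ 0.4599 -0.2237  0.0848] jawyaw -11.5 tilt [ 0.039 -0.021 -0.999] w 0.482 F [-0.5 -0.6 -0.8] j7 -0.06
shift now mm [-0.5  0.7  3.8]
turn -13.5
```

```bash
python3 -m inch '[[[1,0,0,3,0],[1,0,0,2,0]]]';python3 -m inch '[[[0.4,0,0,0,0],[0.4,0,0,0,0],[0.4,0,0,0,0],[0.4,0,0,0,0],[0.4,0,0,-10,0],[0.4,0,0,-30,0],[0.4,0,0,0,0]]]'; python3 - <<'E'
from h import *
p=[.5014,-.1852]
to(p[0],p[1],.12,-11)
E
```

```text
clock: 10.05
position: [0.4605, -0.2239, 0.0809]
ee_rot: [2.402, 1.961, 0.025]
force: [-14.5, 3.9, 41.7]
width: 0.482
clock: 10.75
position: [0.4601, -0.2225, 0.122]
ee_rot: [2.402, 1.963, 0.025]
force: [0.3, 0.1, 0.9]
width: 0.599
t 10.75 pos [ 0.4601 -0.2225  0.122 ] jawyaw -11.5 tilt [ 0.037 -0.02  -0.999] w 0.599 F [0.3 0.1 0.9] j7 -0.03
shift now mm [44.8 32.9  2.8]
turn -0.5
```

```bash
python3 -m inch '[[[0.2,15,11,0,0],[0.2,20,15,0,0],[0.2,10,7,0,0],[0.2,0,0,0,0]]]'; python3 - <<'E'
from h import *
c=cam('side'); crop(c,(270,150,390,240),6,'pics/s7.png')
to(.5014,-.1852,.079,-11)
E
```

```text
clock: 11.15
position: [0.5025, -0.1852, 0.1248]
ee_rot: [2.402, 1.959, 0.026]
force: [0.4, -0.2, -0.4]
width: 0.797
t 11.2 pos [ 0.5018 -0.1859  0.1247] jawyaw -11.6 tilt [ 0.038 -0.022 -0.999] w 0.799 F [-0.6  0.2  0.4] j7 -0.13
shift now mm [ 1.2 -2.4 45.6]
turn -0.6
```

View pics/s7.png

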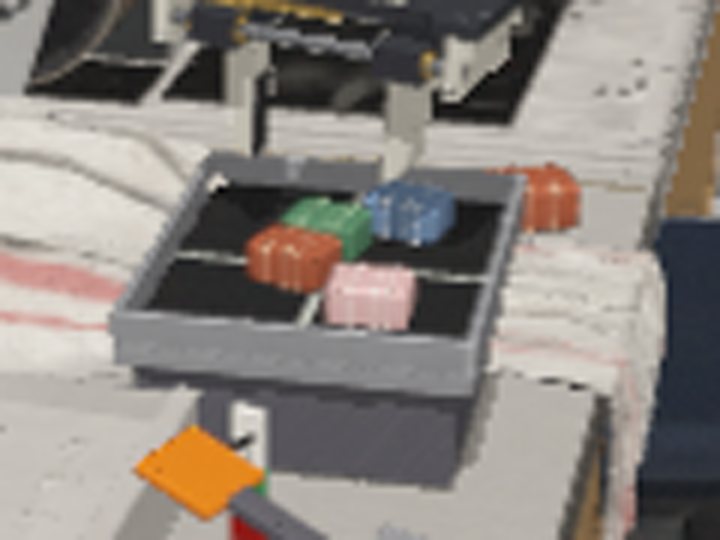

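```bash
python3 -m inch '[[[0.2,1,-2,15,0],[0.2,0,-1,15,0],[0.2,0,0,12,0],[0.2,0,0,4,0],[0.2,0,0,0,0],[1,0,0,0,0],[1,0,0,0,0],[1,0,0,0,0],[1,0,0,0,0],[1,0,0,0,0],[1,0,0,0,0],[1,0,0,-5,0]]]'; python3 -c "
from h import *
p=untray(36,-52);print(p);to(p[0],p[1],.1,2)"
```

```text
clock: 12.4
position: [0.4972, -0.1898, 0.0831]
ee_rot: [2.407, 1.953, 0.02]
force: [0.3, 0.4, -0.3]
width: 0.481
[ 0.53229284 -0.21391194]
t 12.4 pos [ 0.4972 -0.1898  0.0831] jawyaw -11.9 tilt [ 0.037 -0.024 -0.999] w 0.481 F [ 0.3  0.4 -0.3] j7 -0.16
shift now mm [-16.6  39.9 -15.1]
turn -13.9
```

```bash
python3 -m inch '[[[1,0,0,-6,0],[1,-3,12,0,0],[1,-6,14,0,0],[1,-7,13,0,0],[1,0,0,0,0],[1,0,0,3,0]]]'; python3 -c "
from h import *
p=untray(36,-52);print(p);to(p[0],p[1],.081,2)"
```

```text
clock: 13.0
position: [0.5365, -0.2153, 0.0906]
ee_rot: [2.404, 1.951, 0.024]
force: [-0.2, 1.1, -1.1]
width: 0.481
[ 0.53229284 -0.21391194]
t 13.0 pos [ 0.5365 -0.2153  0.0906] jawyaw -11.8 tilt [ 0.04  -0.026 -0.999] w 0.481 F [-0.2  1.1 -1.1] j7 -0.13
shift now mm [ 0.6 -4.8  9.4]
turn -13.8
```

```bash
python3 -m inch '[[[1,0,-4,3,0],[1,0,0,3,0],[1,0,0,2,0]]]'; python3 -m inch '[[[1,0,0,1.5,0]]]'
```

```text
clock: 13.3
position: [0.5312, -0.2136, 0.0811]
ee_rot: [2.404, 1.953, 0.022]
force: [0.0, 0.3, -0.6]
width: 0.476
clock: 13.4
position: [0.5308, -0.2134, 0.0793]
ee_rot: [2.405, 1.954, 0.022]
force: [0.3, 0.4, -0.2]
width: 0.482
```

```bash
python3 -m inch '[[[1,0,0,1,0]]]'; python3 -m inch '[[[0.4,0,0,0,0],[0.4,0,0,0,0],[0.4,0,0,0,0],[0.4,0,0,0,0],[0.4,0,0,-10,0],[0.4,0,0,-30,0],[0.4,0,0,0,0]]]'; python3 - <<'E'
from h import *
to(.5103,-.144,.12,-18)
c=cam('side'); crop(c,(270,150,390,240),6,'pics/s8.png')
E
```

```text
clock: 13.5
position: [0.5307, -0.2133, 0.0781]
ee_rot: [2.405, 1.954, 0.021]
force: [-0.0, -0.3, 5.8]
width: 0.486
clock: 14.2
position: [0.5296, -0.2119, 0.1206]
ee_rot: [2.404, 1.955, 0.022]
force: [0.6, 0.0, 1.0]
width: 0.597
t 14.2 pos [ 0.5296 -0.2119  0.1206] jawyaw -11.8 tilt [ 0.038 -0.024 -0.999] w 0.597 F [0.6 0.  1. ] j7 -0.11
shift now mm [ 62.6 -32.7  -1.8]
turn 6.2
```

View pics/s8.png

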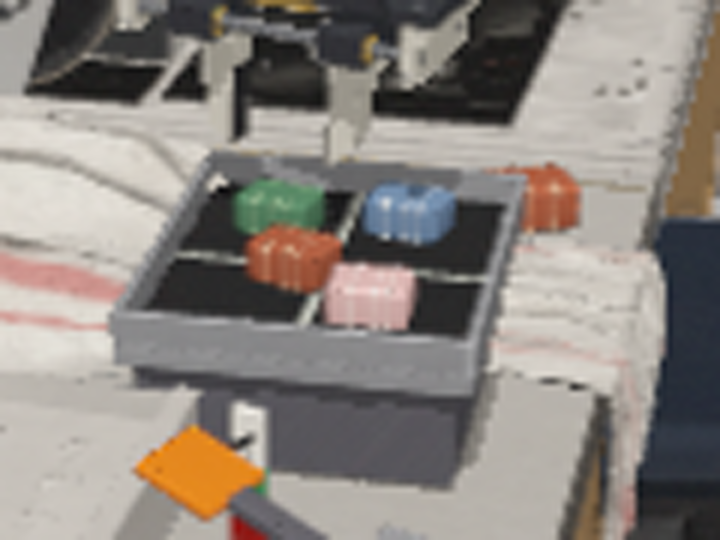

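```bash
python3 -m inch '[[[0.3,20,-10,-5,0],[0.3,28,-15,0,0],[0.3,15,-8,0,0],[0.3,0,0,0,-8.5],[0.3,0,0,0,-8.5],[0.3,0,0,0,-8.5],[0.3,0,0,0,-8.5],[0.3,0,0,0,-8.5],[0.3,0,0,0,-8.5],[0.3,0,0,0,-8.5],[0.3,0,0,0,-8.5]]]'; python3 -c "
from h import *
to(.5103,-.144,.12,72)"
```

```text
clock: 15.35
position: [0.5052, -0.1406, 0.1206]
ee_rot: [0.884, 2.975, -0.022]
force: [-0.3, 0.8, 0.8]
width: 0.7
t 15.35 pos [ 0.5052 -0.1406  0.1206] jawyaw 56.9 tilt [ 0.032 -0.025 -0.999] w 0.7 F [-0.3  0.8  0.8] j7 0.8
shift now mm [-6.1 -0.1  0.9]
turn -15.1
```

```bash
python3 -m inch '[[[0.3,-6,0,0,-8],[0.3,0,0,0,-7],[0.3,0,0,0,0]]]'; python3 -c "
from h import *
to(.5103,-.144,.08,72)"
```

```text
clock: 15.65
position: [0.5093, -0.1443, 0.1201]
ee_rot: [0.468, 3.072, -0.03]
force: [0.1, -0.4, -0.1]
width: 0.7
t 15.65 pos [ 0.5093 -0.1443  0.1201] jawyaw 72.7 tilt [ 0.03  -0.024 -0.999] w 0.7 F [ 0.1 -0.4 -0.1] j7 1.04
shift now mm [ 0.6  1.1 40.1]
turn 0.7
```

```bash
python3 -m inch '[[[0.3,-1,0,14,0],[0.3,0,0,14,0],[0.3,0,0,9,0],[0.3,0,0,3,0],[0.3,0,0,0,0],[1,0,0,0,0],[1,0,0,0,0],[1,0,0,0,0],[1,0,0,0,0],[1,0,0,0,0],[1,0,0,0,0],[1,0,0,-5,0]]]'; python3 -c "
from h import *
p=untray(38,50);print(p);to(p[0],p[1],.09,92)"
```

```text
clock: 16.85
position: [0.5104, -0.1452, 0.081]
ee_rot: [0.485, 3.071, -0.03]
force: [0.2, -0.0, -0.5]
width: 0.369
[ 0.53073188 -0.11190428]
t 16.85 pos [ 0.5104 -0.1452  0.081 ] jawyaw 72.0 tilt [ 0.028 -0.024 -0.999] w 0.369 F [ 0.2 -0.  -0.5] j7 0.98
shift now mm [-9.4 37.8 -9.2]
turn -20.0
```

```bash
python3 -m inch '[[[1,0,0,-6,0],[1,-3,12,0,0],[1,-4,14,0,0],[1,-3,12,0,0],[1,0,0,0,0],[1,0,0,4,0],[1,0,0,0,0]]]'; python3 -c "
from h import *
p=untray(38,50);print(p);to(p[0],p[1],.077,92)"
```

```text
clock: 17.55
position: [0.5347, -0.1073, 0.084]
ee_rot: [0.481, 3.07, -0.029]
force: [-0.6, 0.4, -1.2]
width: 0.37
[ 0.53073188 -0.11190428]
t 17.55 pos [ 0.5347 -0.1073  0.084 ] jawyaw 72.2 tilt [ 0.03  -0.024 -0.999] w 0.37 F [-0.6  0.4 -1.2] j7 0.91
shift now mm [ 2.6 -5.5  7. ]
turn -19.8
```

```bash
python3 -m inch '[[[1,0,0,3,0],[1,0,0,2,0]]]'; python3 -m inch '[[[1,0,0,1.5,0]]]'
```

```text
clock: 17.75
position: [0.5343, -0.1081, 0.0784]
ee_rot: [0.483, 3.071, -0.03]
force: [-0.4, 0.4, -0.1]
width: 0.37
clock: 17.85
position: [0.5341, -0.1085, 0.0765]
ee_rot: [0.484, 3.071, -0.03]
force: [-0.4, 0.5, -0.9]
width: 0.369
```

```bash
python3 -m inch '[[[1,0,0,1,0]]]'; python3 -m inch '[[[0.5,0,0,0,0],[0.5,0,0,0,0],[0.5,0,0,0,0],[0.5,0,0,0,0],[0.5,0,0,-10,0],[0.5,0,0,-30,0],[0.5,0,0,-40,0],[0.5,0,0,-20,0],[0.5,0,0,0,0]]]'; python3 - <<'E'
from h import *
c=cam('side'); crop(c,(270,150,390,240),6,'pics/s9.png')
to(.4912,.1146,.18,72)
E
```

```text
clock: 17.95
position: [0.534, -0.1087, 0.0759]
ee_rot: [0.484, 3.071, -0.03]
force: [-6.4, 0.2, 21.9]
width: 0.368
clock: 18.85
position: [0.5303, -0.1061, 0.1812]
ee_rot: [0.484, 3.072, -0.029]
force: [-0.8, -0.2, 0.9]
width: 0.502
t 18.9 pos [ 0.5299 -0.1062  0.1801] jawyaw 72.1 tilt [ 0.027 -0.023 -0.999] w 0.501 F [-0.2  0.3  0.1] j7 1.02
shift now mm [104.7 198.1  -6.1]
turn 0.1
```

View pics/s9.png

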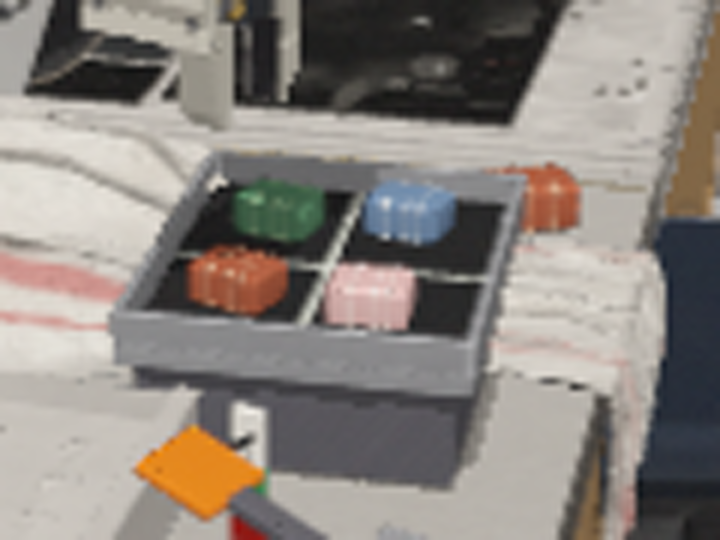

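All four blocks now lie in separate quarters: green at crop (280,210), blue (410,210), red (238,280) and pink (370,295). Next I'll move over to the paddle and check the tray from the top camera.

```bash
python3 - <<'E'
from h import *
f=cv2.imread('pics/top0.png'); c=list(cam('top')); c[0]=f
h=cv2.cvtColor(f,cv2.COLOR_BGR2HSV); m=((h[...,0]>8)&(h[...,0]<20)&(h[...,1]>200)&(h[...,2]>180)).astype(np.uint8); m[:,:215]=0;m[:,275:]=0;m[:215]=0;m[270:]=0
ys,xs=np.where(m); print(len(xs),xs.mean(),ys.mean()); 
P=np.array([ray(c,(x,y),.098)[:2] for x,y in zip(xs,ys)],np.float32); print(P.mean(0),cv2.minAreaRect(P*1000))
pt=P.mean(0); to(pt[0],pt[1],.17)
# paddle axis from base: hinge at crop (180,358)
hp=ray(c,(200+180/6,210+358/6),.072); print(hp, np.degrees(np.arctan2(pt[1]-hp[1],pt[0]-hp[0])),np.hypot(*(pt-hp[:2])))
E
python3 -m inch '[[[1,10,20,0,0],[1,20,40,0,0],[1,20,40,0,0],[1,20,40,0,0],[1,20,35,0,0],[1,10,15,0,0],[1,0,0,0,0]]]'
python3 - <<'E'
from h import *
c=cam('top'); crop(c,(190,190,400,300),3.8,'pics/t10.png')
for k,v in stones(c).items(): print(k,v, v and tray(v['cen']))
to(.4912,.1146,.17,72)
E
```

```text
224 240.66964285714286 236.54910714285714
[0.49250907 0.11552472] ((492.4133605957031, 115.1951904296875), (43.2925910949707, 41.18388748168945), 70.36407470703125)
t 18.95 pos [ 0.5291 -0.1063  0.1786] jawyaw 72.1 tilt [ 0.025 -0.023 -0.999] w 0.502 F [-0.6 -0.7 -0.3] j7 1.02
shift now mm [103.3 199.9   2.6]
[0.40091838 0.14845937 0.072     ] -19.77783618386732 0.09733213771934486
clock: 19.65
position: [0.4871, 0.1091, 0.1641]
ee_rot: [0.495, 3.087, -0.034]
force: [-0.3, -0.1, -0.6]
width: 0.0
red {'px': (np.float64(318.7), np.float64(221.4)), 'n': 170, 'cen': array([ 0.533 , -0.1088], dtype=float32), 'rc': array([ 532.6, -108.7]), 'wh': array([32.8, 44.4]), 'long': -18.8} [40.37507179 53.02322919]
pink {'px': (np.float64(318.6), np.float64(246.9)), 'n': 160, 'cen': array([ 0.4595, -0.1057], dtype=float32), 'rc': array([ 460. , -105.1]), 'wh': array([34.8, 41. ]), 'long': 5.9} [-32.97194315  58.6864533 ]
blue {'px': (np.float64(359.4), np.float64(245.2)), 'n': 164, 'cen': array([ 0.4617, -0.223 ], dtype=float32), 'rc': array([ 461.7, -222.9]), 'wh': array([31.6, 42.6]), 'long': -10.7} [-34.86701678 -58.61887258]
green {'px': (np.float64(353.2), np.float64(220.7)), 'n': 153, 'cen': array([ 0.5328, -0.2087], dtype=float32), 'rc': array([ 533. , -208.8]), 'wh': array([30.2, 42.5]), 'long': -12.6} [ 36.68876031 -46.80893525]
t 19.7 pos [0.4874 0.1077 0.164 ] jawyaw 71.7 tilt [ 0.011 -0.024 -1.   ] w 0.004 F [-0.3  0.7 -0.6] j7 0.56
shift now mm [-1.6  7.6 -6.1]
turn -0.3
```

View pics/t10.png

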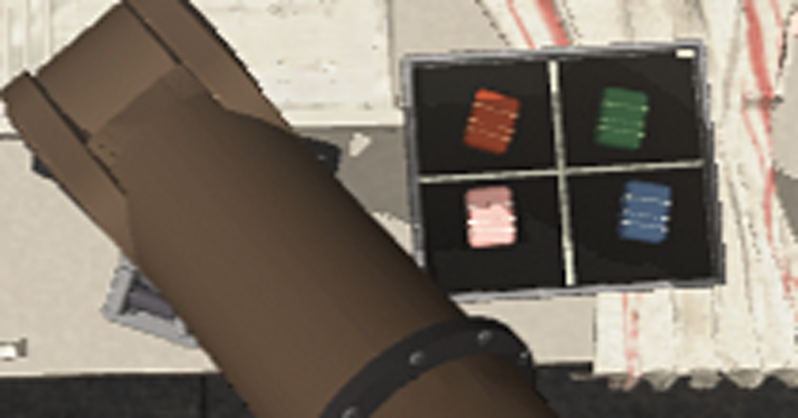

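```bash
python3 -m inch '[[[1,-4,6,10,0],[1,0,0,15,0],[1,0,0,15,0],[1,0,0,10,0],[1,0,0,0,0]]]' 
python3 - <<'E'
from h import *
to(.494,.115,.100,71)
c=cam('side'); crop(c,(270,180,370,280),6,'pics/s11.png')
E
```

```text
clock: 20.2
position: [0.4957, 0.1042, 0.1075]
ee_rot: [0.511, 3.087, -0.041]
force: [-0.4, -0.1, 0.8]
width: 0.004
t 20.2 pos [0.4957 0.1042 0.1075] jawyaw 71.2 tilt [ 0.008 -0.028 -1.   ] w 0.004 F [-0.4 -0.1  0.8] j7 0.49
shift now mm [5.2 9.8 7.2]
turn 0.2
```

View pics/s11.png

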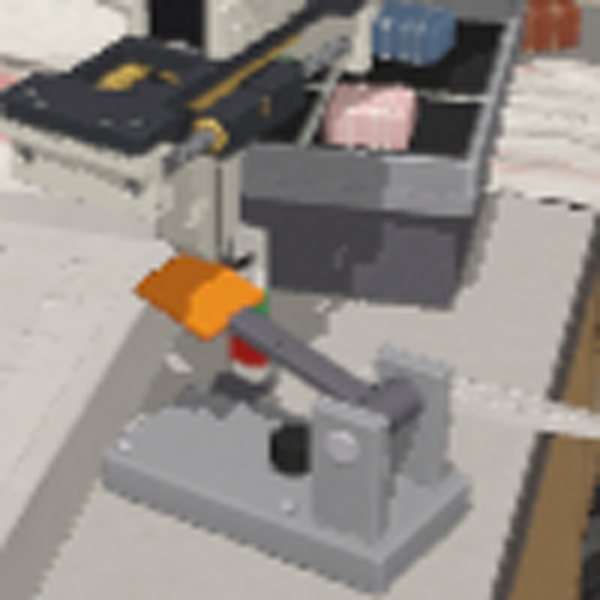

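```bash
python3 -m inch '[[[1,5,10,0,0],[1,0,0,3,0],[1,0,0,0,0]]]' 
python3 - <<'E'
from h import *
to(.494,.115,.073,71)
E
```

```text
clock: 20.55
position: [0.4954, 0.1162, 0.1055]
ee_rot: [0.513, 3.085, -0.039]
force: [0.4, 0.1, -0.7]
width: 0.007
t 20.55 pos [0.4954 0.1162 0.1055] jawyaw 71.1 tilt [ 0.01  -0.027 -1.   ] w 0.007 F [ 0.4  0.1 -0.7] j7 0.46
shift now mm [ 1.5 -0.9 32.5]
turn 0.1
```

```bash
python3 -m inch '[[[1,0,0,5,0],[1,0,1,5,0],[1,0,0,5,0],[1,0,1,4,0]]]' 
python3 - <<'E'
from h import *
to(.494,.115,.073,71)
E
```

```text
clock: 20.95
position: [0.4989, 0.1173, 0.0873]
ee_rot: [0.513, 3.079, -0.038]
force: [0.2, -3.3, 4.3]
width: 0.006
t 20.95 pos [0.4989 0.1173 0.0873] jawyaw 71.1 tilt [ 0.016 -0.028 -0.999] w 0.006 F [ 0.2 -3.3  4.3] j7 0.43
shift now mm [ 4.2 -3.5 14.3]
turn 0.1
```

```bash
python3 -m inch '[[[1,1,0,4,0],[1,1,0,4,0],[1,1,0,2,0],[1,0,0,0,0]]]' 
python3 - <<'E'
from h import *
to(.496,.115,.073,71)
c=cam('side'); crop(c,(270,180,370,280),6,'pics/s12.png')
E
```

```text
clock: 21.35
position: [0.4978, 0.1182, 0.0765]
ee_rot: [0.513, 3.076, -0.037]
force: [0.3, -1.3, 4.8]
width: 0.004
t 21.35 pos [0.4978 0.1182 0.0765] jawyaw 71.0 tilt [ 0.018 -0.027 -0.999] w 0.004 F [ 0.3 -1.3  4.8] j7 0.41
shift now mm [ 0.7 -3.6  3.5]
turn 0.0
```

View pics/s12.png

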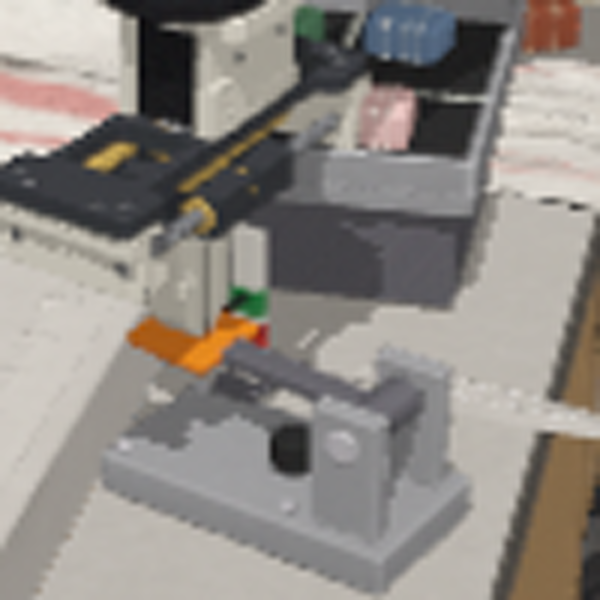

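The black pointer at crop (240,300) is already inside the green band, which covers rows 290 to 318. I'll go 2 to 3 mm further to reach the middle.

```bash
python3 -m inch '[[[1,0,-1,2,0],[1,0,0,1,0],[1,0,0,0,0],[1,0,0,0,0]]]' 
python3 - <<'E'
from h import *
to(.496,.115,.073,71)
c=cam('side'); crop(c,(290,210,340,260),12,'pics/s13.png')
E
```

```text
clock: 21.8
position: [0.498, 0.1182, 0.0742]
ee_rot: [0.512, 3.075, -0.034]
force: [0.3, -1.4, 5.2]
width: 0.002
t 21.8 pos [0.498  0.1182 0.0742] jawyaw 71.1 tilt [ 0.02  -0.026 -0.999] w 0.002 F [ 0.3 -1.4  5.2] j7 0.41
shift now mm [ 0.9 -3.6  1.3]
turn 0.1
```

View pics/s13.png

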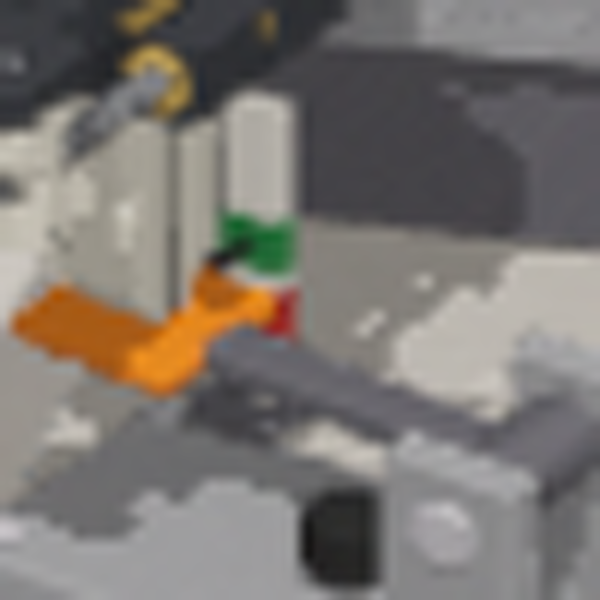

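The pointer tip at crop (240,248) is near the middle of the green band, rows 218 to 270. I'll hold there.

```bash
python3 -m inch '[[[1,0,0,0,0],[1,0,0,0,0],[1,0,0,0,0],[1,0,0,0,0],[1,0,0,0,0],[1,0,0,0,0],[1,0,0,0,0],[1,0,0,0,0],[1,0,0,0,0],[1,0,0,0,0],[1,0,0,0,0],[1,0,0,0,0]]]';  python3 -m inch '[[[1,0,0,0,0],[1,0,0,0,0],[1,0,0,0,0],[1,0,0,0,0],[1,0,0,0,0],[1,0,0,0,0],[1,0,0,0,0],[1,0,0,0,0],[1,0,0,0,0],[1,0,0,0,0],[1,0,0,0,0],[1,0,0,0,0]]]'
python3 - <<'E'
from h import *
c=cam('side'); crop(c,(270,150,370,250),6,'pics/s14.png')
to(.496,.115,.073,71)
E
```

```text
clock: 23.05
position: [0.4978, 0.1182, 0.076]
ee_rot: [0.513, 3.075, -0.035]
force: [1.4, -1.1, 5.1]
width: 0.005
clock: 24.25
position: [0.4976, 0.1183, 0.0771]
ee_rot: [0.513, 3.074, -0.036]
force: [2.0, -1.1, 4.3]
width: 0.008
t 24.3 pos [0.4977 0.1182 0.0771] jawyaw 71.1 tilt [ 0.021 -0.027 -0.999] w 0.004 F [ 1.6 -2.2  5.1] j7 0.41
shift now mm [ 0.6 -3.5  4.1]
turn 0.1
```

View pics/s14.png

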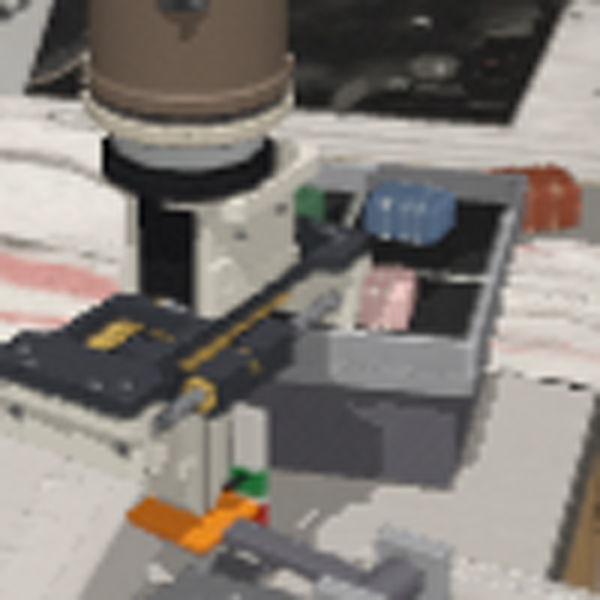

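The paddle creeps up about 0.1 mm per row under its spring, but it is still in the band. I'll press it back to the middle and hold with a small downward feed.

```bash
python3 -m inch '[[[1,0,-0.5,2,0],[1,0,0,1.5,0],[1,0,0,0.2,0],[1,0,0,0.2,0],[1,0,0,0.2,0],[1,0,0,0.2,0],[1,0,0,0.2,0],[1,0,0,0.2,0],[1,0,0,0.2,0],[1,0,0,0.2,0],[1,0,0,0.2,0],[1,0,0,0.2,0]]]';  python3 -m inch '[[[1,0,0,0.2,0],[1,0,0,0.2,0],[1,0,0,0.2,0],[1,0,0,0.2,0],[1,0,0,0.2,0],[1,0,0,0.2,0],[1,0,0,0.2,0],[1,0,0,0.2,0],[1,0,0,0.2,0],[1,0,0,0.2,0],[1,0,0,0.2,0],[1,0,0,0.2,0]]]'
python3 - <<'E'
from h import *
c=cam('side'); crop(c,(290,210,340,260),12,'pics/s15.png')
c=cam('top')
for k,v in stones(c).items(): print(k,v and tray(v['cen']))
to(.496,.115,.073,71)
E
```

```text
clock: 25.5
position: [0.4982, 0.1181, 0.0719]
ee_rot: [0.513, 3.073, -0.035]
force: [2.9, -1.2, 5.7]
width: 0.004
clock: 26.7
position: [0.4982, 0.118, 0.0703]
ee_rot: [0.513, 3.073, -0.035]
force: [2.1, -1.7, 6.6]
width: 0.003
red [39.96483892 52.73737435]
pink [-32.48272394  58.3691889 ]
blue [-34.86701678 -58.61887258]
green [ 37.59167261 -46.74040299]
t 26.8 pos [0.4982 0.118  0.0703] jawyaw 71.0 tilt [ 0.022 -0.027 -0.999] w 0.007 F [ 2.1 -2.1  6.9] j7 0.4
shift now mm [ 1.  -3.6 -2.7]
turn 0.0
```

View pics/s15.png

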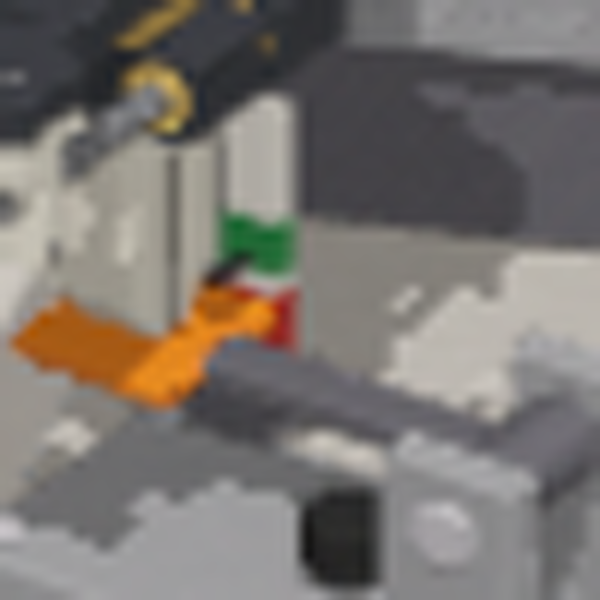

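The pointer at crop (235,265) is now in the lower part of the band, so I fed slightly too much. I'll ease back to the middle and hold with a smaller feed.

```bash
python3 -m inch '[[[1,0,0,-1,0],[1,0,0,-0.5,0],[1,0,0,0.1,0],[1,0,0,0.1,0],[1,0,0,0.1,0],[1,0,0,0.1,0],[1,0,0,0.1,0],[1,0,0,0.1,0],[1,0,0,0.1,0],[1,0,0,0.1,0],[1,0,0,0.1,0],[1,0,0,0.1,0]]]';  python3 -m inch '[[[1,0,0,0.1,0],[1,0,0,0.1,0],[1,0,0,0.1,0],[1,0,0,0.1,0],[1,0,0,0.1,0],[1,0,0,0.1,0],[1,0,0,0.1,0],[1,0,0,0.1,0],[1,0,0,0.1,0],[1,0,0,0.1,0],[1,0,0,0.1,0],[1,0,0,0.1,0]]]'
python3 - <<'E'
from h import *
c=cam('side'); crop(c,(290,210,340,260),12,'pics/s16.png')
to(.496,.115,.073,71)
E
```

```text
clock: 28.0
position: [0.4982, 0.118, 0.0716]
ee_rot: [0.513, 3.073, -0.036]
force: [1.6, -2.3, 5.5]
width: 0.007
clock: 29.2
position: [0.4982, 0.1181, 0.0712]
ee_rot: [0.513, 3.073, -0.037]
force: [0.8, -0.7, 6.4]
width: 0.008
t 29.25 pos [0.4982 0.118  0.0712] jawyaw 71.0 tilt [ 0.022 -0.028 -0.999] w 0.004 F [ 1.9 -1.5  4.8] j7 0.4
shift now mm [ 1.  -3.6 -1.8]
turn 0.0
```

View pics/s16.png

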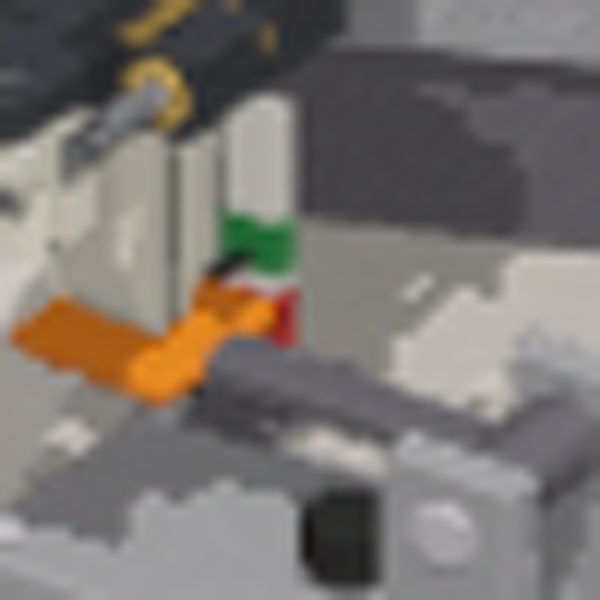

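```bash
python3 -m inch '[[[1,0,0,-1,0],[1,0,0,-0.5,0],[1,0,0,0.1,0],[1,0,0,0.1,0],[1,0,0,0.1,0]]]'
python3 -c "
from h import *
to(.496,.115,.073,71); c=cam('side'); crop(c,(290,210,340,260),12,'pics/s17.png')"
```

```text
clock: 29.75
position: [0.4981, 0.1181, 0.0726]
ee_rot: [0.514, 3.073, -0.037]
force: [1.9, -0.8, 5.9]
width: 0.004
t 29.75 pos [0.4981 0.1181 0.0726] jawyaw 71.0 tilt [ 0.021 -0.028 -0.999] w 0.004 F [ 1.9 -0.8  5.9] j7 0.4
shift now mm [ 1.  -3.6 -0.3]
turn 0.0
```

View pics/s17.png

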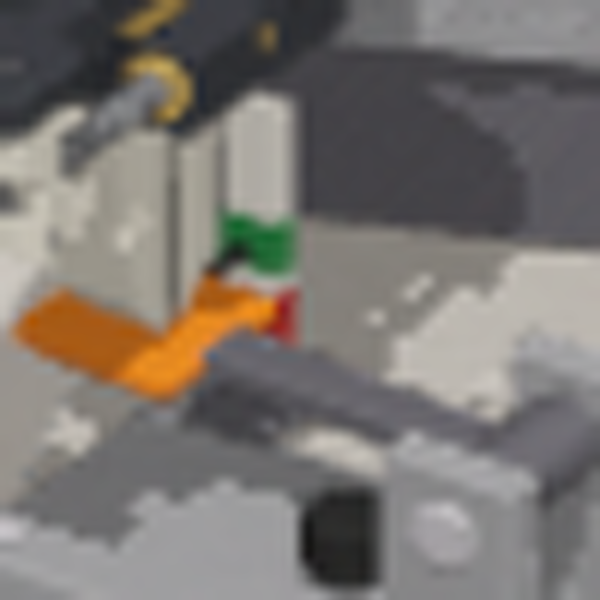

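The pointer tip at crop (237,252) is in the green band (rows 218 to 270), and the force is about 6 N. Handing in now.

```bash
python3 -c "
from cell import workorder
print(workorder.sign_off())"
```

```text
the job is handed in; nothing more can be done
None
```

I spread the four stones one to each quarter, pressed the paddle into the green band, and handed the job in at about 30 s while still holding it. The sign-off gave no verdict.

**Stones:** The last top picture, about 3 s before hand-in, put the centres in the tray frame at red (+40, +53), green (+38, −47), pink (−32, +58) and blue (−35, −59) mm. All are at least 32 mm off the white lines, and all lie on the floor.

**Paddle:** The fingers held it for about 8 s, and the pointer was in the green band in every picture taken during that time. The last check showed the fingertips 72.6 mm above the worktop, which is near the middle of the band (73 mm), with about 6 N of force. It never came near the bottom stop.

**Disagreements and limits:**
- The hold wandered between about 77 and 70 mm because the arm crept up under the spring. I then fed down slightly too much and corrected it.
- The tool picked up about 2 degrees of tilt on the way.
- Setting the blue stone down briefly read 42 N at the wrist, through the stone held in the fingers. The limits are 120 N at the wrist and 40 N for the arm or gripper body.
- I did not go near the screwdriver or the jar, but I did not measure them again at the end.

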